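Click the bin-day reminder's wheel to the pointer and start it

TASK

Set the bin-day reminder on the shelf: with a fingertip, flick the edge tabs of its flat wheel round clockwise (seen from above, not the other way round), click by click, until the one tab with the tall ridge clicks to rest at the fixed pointer post, without going a click past it. Only then press the round button beside the wheel all the way down and let it come up again. Work gently with closed fingertips: do not grip, lift or shove the reminder about, and leave the jar, incense holder, shoehorn and tray alone.

Things in the scene. Friction and masses are not known exactly. Their poses are not given: they have to be found in the camera images.
- reminder: Bin-day reminder: loose grey slab, 1.0 to 1.3 kg, kept in place by its weight. Origin on the underside, under the wheel's vertical axis. Slab: x -80 to 80, y -80 to 160, z 0 to 18 mm in its own frame. Pointer post on its +x side, button on its +y side (axis at y = 115 mm); the wheel's -x side is free of fixtures. A round pedestal, radius 32 mm, carries the wheel.
- wheel (a joint): Wheel angle, rad, growing clockwise from above; 0 = marker tab at the pointer (reminder's +x). Spring clicks every 45 degrees (0.785): at rest tabs lie on the reminder's +-x, +-y and midway. Starts 2 to 5 clicks short (-1.57 to -3.93). Pushed past half a click it snaps on to the next click and does not coast; less, it springs back. Takes about 1 N at a tab's tip. Stops at -5.2 and 3.0.
- wheel_hub (a point): Centre of the wheel's top, on its axis, 52 mm above the shelf. The flat white wheel: disc of radius 34 mm with 8 equal radial tabs 45 degrees apart, each 8 mm wide, reaching to radius 62 mm. Disc and tabs span 38 to 52 mm above the shelf, with 20 mm of free air under the tabs. One tab, the marker, carries a ridge 8 mm wide, radius 12 to 62 mm, up to 67 mm.
- wheel_marker (a point): Top outer end of the marker tab's ridge, 62 mm from the wheel's axis, 67 mm above the shelf.
- pointer (a point): Top of the fixed pointer post, 10 x 7 mm, 73 mm from the wheel's axis on the reminder's +x side, 52 mm above the shelf.
- start (a joint): Travel of the round spring button in m: 0 = up, 0.006 = fully down. Fully down takes 5 N; it springs up when let go.
- start_top (a point): Centre of the button's flat top (32 mm across), facing up; 40 mm above the shelf when up.
- jar: Bystander: closed swing-top glass jar, 72 mm across, 93 mm high, origin under its centre.
- incense: Bystander: ceramic incense holder, 68 mm across, 33 mm high, origin under its centre.
- shoehorn: Bystander: folded aluminium shoehorn lying flat, 153 x 36 x 12 mm, long along its x, origin under its centre.
- tray: Bystander: hard silicone tray, 120 x 170 x 18 mm, origin under its centre.

How it is judged:
On the way, in this order (a step that is already met when the one before it is completed fails the run):
1. the wheel rests with its marker tab at the pointer, the button still up (value of joint wheel between -0.12 and 0.12 rad and value of joint start below 0.002 m), for 0.2 s.
2. the button is pressed fully down with the wheel still set (value of joint wheel between -0.15 and 0.15 rad and value of joint start above 0.005 m), for 0.05 s.
At the end, for the whole second after the job is handed in: The marker tab rests within 0.12 rad of the pointer, the button is up again (under 1.5 mm), the reminder stands flat and still within 30 mm of where it began, and each bystander within 20 mm of where it began (value of joint wheel between -0.12 and 0.12 rad and value of joint start below 0.0015 m and distance of reminder from where it was at the start of the episode below 0.03 m and angle between reminder's own z axis and vertical below 0.05 rad and linear speed of reminder below 0.01 m/s and distance of each of jar, incense, shoehorn, tray from where it was at the start of the episode below 0.02 m); the robot touches nothing.
It fails at once if the wheel is turned more than half a click past the pointer, or round the other way (anticlockwise) below its furthest start (value of joint wheel above 0.5 rad or value of joint wheel below -4.5 rad).
It fails at once if the button is pressed while the wheel is not yet set (value of joint start above 0.003 m and not (value of joint wheel between -0.3 and 0.3 rad)).
It fails at once if the reminder is lifted, tipped, or shoved more than 35 mm (height (world z) of reminder above 0.008 m or angle between reminder's own z axis and vertical above 0.12 rad or distance of reminder from where it was at the start of the episode above 0.035 m).
It fails at once if the reminder or its wheel is gripped or forced (over 15 N with the button up), or the button slammed (over 45 N) ((contact force between the fingers and reminder above 15 N and value of joint start below 0.002 m) or contact force between the fingers and reminder above 45 N).
It fails at once if the jar, incense holder, shoehorn or tray is moved more than 20 mm or lifted (distance of any of jar, incense, shoehorn, tray from where it was at the start of the episode above 0.02 m or height (world z) of any of jar, incense, shoehorn, tray above 0.01 m).
It also fails if it takes over 64 s, if anything falls off the work surface, if the arm or the gripper's body presses on something with over 40 N, if the wrist force passes 120 N, or if a joint passes its speed limit or range.

ROBOT

A 6-joint arm with a two-finger parallel gripper is mounted at the origin on the work surface. World frame = base frame: x ahead of the robot, y to its left, z up, the work surface at z = 0. Lengths are in m, angles in rad, forces in N, time in s.
With the tool pointing down it reaches from about 0.375 to 0.925 m from the base axis. Payload 5.7 kg.
Tool frame: the origin (TCP) lies midway between the tips of the shut fingers; the grasp point (between the pads) lies 19 mm behind it; z points along the fingers, y is the line along which they close (so a half turn about z gives the same grasp; the last joint's range is limited). The gripper opens to 88 mm and grips with 3 to 60 N. Pads are 20 mm wide; open, the fingers measure 115 mm over their backs; the gripper's body (75 mm by 178 mm) begins 61 mm behind the grasp point.
Start: joints at [1.05, 0.359, 1.51, -0, 1.272, -0.115], TCP at [0.237, 0.551, 0.223] pointing down, gripper open.
Joint ranges: [-2.97, 2.97], [-1.01, 2.36], [0.21, 2.38], [-0.96, 4.11], [0.2, 2.71], [-2.98, 2.98]. Speed limits (rad/s): [2.39, 2.39, 3.14, 3.14, 3.14, 3.14].

INTERFACE

Orientations are given as a rotation vector (axis times angle).
In Python, from workcell import env gives the robot as it stands.
- The arm moves only by the tool jog_arm, never from a script. Its argument "steps" is a list of rows, each a list of 5 numbers: the shift along the tool's x, y, z in mm, then the turn about the tool's z in rad, then the finger opening in mm, from 0 to 87.8. A call has 1 to 20 rows; each row is the pose to reach, as a shift and turn from the pose commanded when the call began, along the tool's axes at that moment; what a row does not reach only later rows make up. A row lasts 1/8 s, in which the tool goes at most 62.5 mm and 10.7 degrees, less where a joint would pass 70% of its speed; a pose out of reach is approached as far as the arm can. A call with a gripper value outside its range is refused whole. The fingers move at their own pace and stop on an object; "force" is the grip in N (left out, the last holds). Time passes only in rows, so rows that repeat a pose let the fingers close. It gives the time, the measured TCP pose, the force, the opening and the grip force at its end, in the units of the state.
- env.get_obs(): the state, without advancing time (a new reading comes with each control period).
- env.grab_frame(name): name is "scene" or "top" or "wrist"; returns the picture (480x640x3 uint8, red, green, blue); there is no depth.
- env.get_calibration(name): a dict with "K" (3x3 intrinsics, pixels), "R" (3x3) and "t" (3): a world point X has camera coordinates R X + t. Camera axes: x right, y down, z forward; pixel columns grow to the right and rows downward; lengths in m; the calibration is good to about 2 mm. A picture is of the moment at which its call begins: read the wrist's pose just before it. get_calibration takes no time and is no camera call; for the wrist camera it gives the pose at the moment of the call.
- env.sign_off(): hands the job in; it is judged then, once.
Trained networks look in the newest picture that a camera, given by its name, has taken for a name from the list of things; names that differ only in an ending like _2 or _b are one class to them, and where a whole thing is asked for, a point or a joint stands for the part that bears it (a point fixed in the world has none). Each returns a list of dicts, best first, with "score" (0 to 1); they miss things now and then, are a little off and sometimes report something else, mostly with a low value. They report only what shows in the picture. A call takes as long as a camera call.
- env.look_for(label, camera): "location" ([column, row] in pixels, amid what is visible of it).
The state is a dict: "t": time; "q": joint angles; "qvel": joint speeds; "tau": joint torques, N m; "tcp_pos": TCP position; "eef_rot": TCP orientation; "wrist_force": force on the tool from outside, world axes, zero at the start; "moment": the same for the moment, N m; "opening": opening from 0.0 (shut) to 1.0 (fully open); "grasp_force": force on a finger pad.
Only numpy, scipy, OpenCV 4.12 (cv2) and the standard library are available. Lean on these libraries where they do the work, as an engineer would, in place of code of your own. Each camera call takes 0.05 s, during which the arm holds its last target. There are 200 camera calls.

## Working session

There is one attempt and no reset: what is moved stays moved. The work goes in short steps, Python scripts to look and compute and a tool call to move; the robot and the scene stay as the last step left them, time stands still between calls to the robot, and variables do not carry over. Pictures are saved under pics/ and viewed, at most 10 in all, crops included, and the job is handed in when it is done.

Besides the shell and the picture viewer there is one more tool, called as name([rows], argument=value, ...), one row to a line, values as JSON. jog_arm: Moves the arm, as the interface text tells. Its arguments: {"type":"object","properties":{"steps":{"type":"array","items":{"type":"array","items":{"type":"number"}}},"force":{"type":"number"}},"required":["steps"]}

```bash
mkdir -p pics; cat > h.py <<'E'
import numpy as np, cv2
from workcell import env
from scipy.spatial.transform import Rotation as Rn
def cal(c):
    k=env.get_calibration(c); return np.array(k["K"]),np.array(k["R"]),np.array(k["t"])
def ray(c,uv,k=None):
    K,R,t=k or cal(c); d=R.T@np.linalg.inv(K)@np.array([uv[0],uv[1],1.]); return -R.T@t,d/np.linalg.norm(d)
def atz(c,uv,z,k=None):
    o,d=ray(c,uv,k); return o+d*(z-o[2])/d[2]
def tri(rs):
    A=0;b=0
    for o,d in rs:
        P=np.eye(3)-np.outer(d,d); A=A+P; b=b+P@o
    return np.linalg.solve(A,b)
def proj(c,X,k=None):
    K,R,t=k or cal(c); p=K@(R@np.array(X)+t); return p[:2]/p[2]
E
python3 - <<'E'
from h import *
for c in("top","scene"):
    f=env.grab_frame(c); cv2.imwrite(f"pics/{c}0.png",f[:,:,::-1])
    for n in["wheel_hub","wheel_marker","pointer","start_top","reminder","jar","incense","shoehorn","tray"]:
        print(c,n,[(np.round(r["location"]),round(r["score"],2)) for r in env.look_for(n,c)[:2]])
E
```

```text
top wheel_hub [(array([347., 275.]), 0.65)]
top wheel_marker [(array([344., 273.]), 0.81)]
top pointer []
top start_top [(array([284., 306.]), 0.75)]
top reminder [(array([322., 290.]), 0.85)]
top jar [(array([247., 226.]), 0.6)]
top incense [(array([325., 190.]), 0.95)]
top shoehorn [(array([436., 230.]), 0.87)]
top tray [(array([190., 381.]), 0.63)]
scene wheel_hub [(array([295., 310.]), 0.6)]
scene wheel_marker [(array([312., 234.]), 0.61)]
scene pointer [(array([325., 245.]), 0.58)]
scene start_top [(array([371., 232.]), 0.57)]
scene reminder [(array([325., 246.]), 0.69)]
scene jar [(array([382., 288.]), 0.73), (array([459., 230.]), 0.21)]
scene incense [(array([292., 310.]), 0.91)]
scene shoehorn [(array([217., 255.]), 0.62)]
scene tray [(array([460., 232.]), 0.64)]
```

View pics/top0.png

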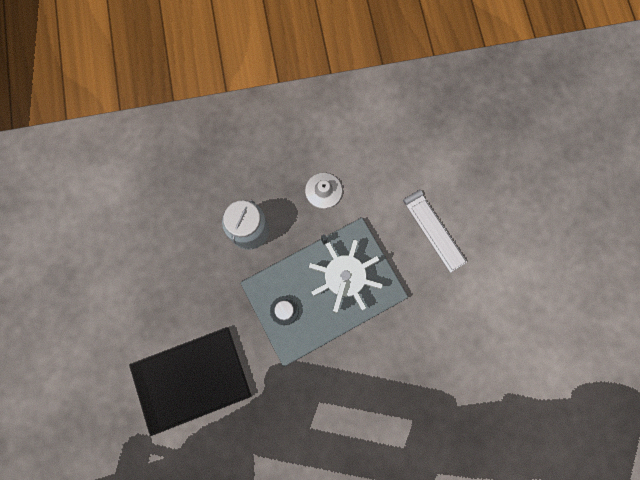

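View pics/scene0.png

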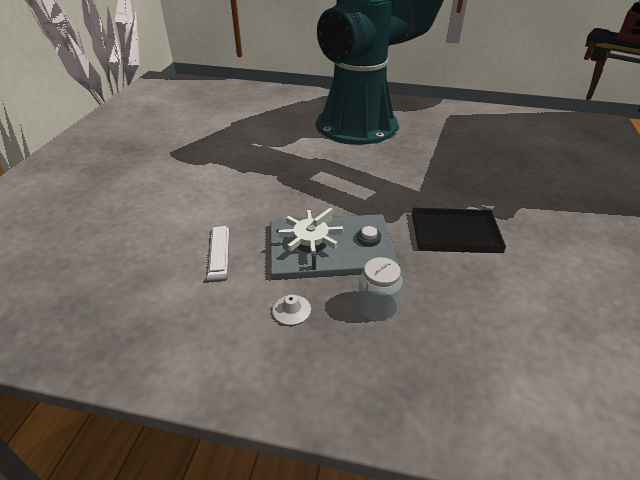

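The top view shows the hub near (345,276), the button at (284,310), the pointer at (325,240), and a tab pointing down at (338,310) that looks like the ridged marker. That puts it about 3 clicks short. The scene view agrees, with the ridge near (328,213).

```bash
python3 - <<'E'
from h import *
P={"hub":((346,276),(311,230)),"button":((284,310),(369,231)),"pointer":((325,240),(314,252)),"marker":((337,311),(331,210))}
for n,(a,b) in P.items(): print(n,tri([ray("top",a),ray("scene",b)]).round(3))
h=atz("top",(346,276),.052);b=atz("top",(284,310),.04);p=atz("top",(325,240),.052);m=atz("top",(337,311),.067)
print(h,b,p,m,np.linalg.norm(b-h),np.linalg.norm(p-h),np.linalg.norm(m-h))
a=lambda v:np.degrees(np.arctan2(v[1],v[0]))
print("yaw",a(b-h)-90,a(p-h),"marker",a(m-h))
o=env.get_obs();print(o["t"],o["tcp_pos"],Rn.from_rotvec(o["eef_rot"]).as_matrix().round(3))
K,R,t=cal("wrist");print("wristcam in tool",(Rn.from_rotvec(o["eef_rot"]).as_matrix().T@(-R.T@t-o["tcp_pos"])).round(3),"z dir",R[2].round(3),K[0,0])
d=Rn.from_rotvec(o["eef_rot"]).as_matrix().T@(h+[0,0,.21]-o["tcp_pos"]);print("to 0.262 above hub",d*1000)
E
```

```text
hub [ 0.556 -0.004  0.046]
button [0.522 0.106 0.036]
pointer [0.622 0.019 0.051]
marker [0.502 0.024 0.059]
[ 0.55585978 -0.00392292  0.052     ] [0.52134433 0.10591685 0.04      ] [0.62133333 0.01854674 0.052     ] [0.5019997  0.02208217 0.067     ] 0.1157587641867847 0.06922189741170921 0.061661768099238866
yaw 17.44452227015256 18.941548277322838 marker 154.227507900831
1.0 [0.23686875 0.55127584 0.22266026] [[-0.919  0.395  0.   ]
 [ 0.395  0.919 -0.   ]
 [-0.    -0.    -1.   ]]
wristcam in tool [ 0.076  0.    -0.162] z dir [ 0.247 -0.106 -0.963] 350.1884399709434
to 0.262 above hub [-512.24457267 -384.19766024  -39.32189441]
```

jog_arm([
  [-44,-37,0,-0.03,0],
  [-89,-73,0,-0.06,0],
  [-133,-110,0,-0.09,0],
  [-177,-147,0,-0.12,0],
  [-221,-184,0,-0.15,0],
  [-266,-220,10,-0.18,0],
  [-310,-257,20,-0.21,0],
  [-354,-294,30,-0.24,0],
  [-399,-331,40,-0.27,0],
  [-443,-367,50,-0.3,0],
  [-487,-404,60,-0.33,0],
  [-531,-441,63,-0.33,0],
  [-531,-441,63,-0.33,0],
  [-531,-441,63,-0.33,0],
  [-531,-441,63,-0.33,0],
  [-531,-441,63,-0.33,0],
], force=20)

```text
t: 3.0
tcp_pos: [0.5501, -0.0623, 0.1599]
eef_rot: [-0.116, -3.139, -0.0]
wrist_force: [-1.2, 0.4, -0.4]
opening: 0.008
grasp_force: 0.0
```

```bash
python3 - <<'E'
from h import *
o=env.get_obs();k=cal("wrist");f=env.grab_frame("wrist");cv2.imwrite("pics/w1.png",f[:,:,::-1])
np.savez("w1.npz",K=k[0],R=k[1],t=k[2])
print(o["t"],o["tcp_pos"].round(4) if hasattr(o["tcp_pos"],'round') else o["tcp_pos"],Rn.from_rotvec(o["eef_rot"]).as_matrix().round(3).tolist(),np.round(o["q"],2),o["opening"])
print(proj("wrist",(.556,-.004,.052),k))
E
```

```text
3.0 [ 0.5501 -0.0623  0.1599] [[-0.997, 0.074, -0.0], [0.074, 0.997, 0.0], [0.0, 0.0, -1.0]] [-0.24  0.36  1.69  0.    1.1  -1.73] 0.0079933627294746
[394.03017739 241.95662187]
```

View pics/w1.png

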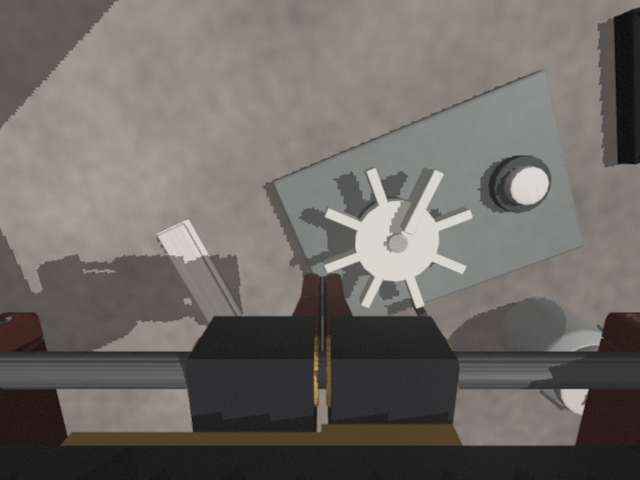

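The wrist view shows the hub at (398,242), the ridged marker tab ending at (437,173), the button at (530,185) and the pointer near (422,311). The other tab tips are at (373,170), (328,211), (327,268), (367,305), (465,269) and (471,214).

```bash
python3 - <<'E'
from h import *
z=np.load("w1.npz");k=(z["K"],z["R"],z["t"])
W=lambda uv,h:atz("wrist",uv,h,k)
print("tri hub",tri([ray("wrist",(398,242),k),ray("top",(346,276)),ray("scene",(311,230))]).round(4),"btn",tri([ray("wrist",(530,185),k),ray("top",(284,310)),ray("scene",(369,231))]).round(4))
tips=np.array([W(u,.052)[:2] for u in[(373,170),(328,211),(327,268),(367,305),(465,269),(471,214)]])
c=(tips[0]+0)
A=np.c_[2*tips,np.ones(6)];s=np.linalg.lstsq(A,(tips**2).sum(1),rcond=None)[0];c=s[:2];print("centre",c,"r",np.sqrt(s[2]+c@c))
an=np.degrees(np.arctan2(*(tips-c).T[::-1]));print("tips",an.round(1),"mod45",(an%45).round(1))
h=W((398,242),.052);b=W((530,185),.04);m=W((437,173),.067)
print(h,b,"yaw",np.degrees(np.arctan2(b[1]-h[1],b[0]-h[0]))-90,"marker",np.degrees(np.arctan2(m[1]-c[1],m[0]-c[0])))
E
```

```text
tri hub [ 0.5571 -0.0022  0.0478] btn [0.5214 0.1071 0.0371]
centre [ 0.55575877 -0.00108894] r 0.0607034306686649
tips [-162.9 -118.1  -72.4  -26.3   63.2  107.5] mod45 [17.1 16.9 17.6 18.7 18.2 17.5]
[ 0.55626943 -0.00082838  0.052     ] [0.52010942 0.10771315 0.04      ] yaw 18.425209568515 marker 154.21249039833504
```

jog_arm([
  [-1,0,25,0,0],
  [-1,0,50,0,0],
  [-1,0,75,0,0],
  [-1,0,90,0,0],
  [-1,0,102,0,0],
  [-1,0,114,0,0],
  [-1,0,126,0,0],
  [-1,0,126,0,0],
  [-1,0,126,0,0],
])

```text
t: 4.18
tcp_pos: [0.5518, -0.0637, 0.0338]
eef_rot: [0.119, 3.139, -0.0]
wrist_force: [0.8, 0.6, 0.3]
opening: 0.004
grasp_force: 0.0
```

```bash
cat > arc.py <<'E'
import sys
from h import *
# rows for arc about wheel centre: args = end angle (deg world), n rows
c=np.array([.556,-.0015]);o=env.get_obs();R=Rn.from_rotvec(o["eef_rot"]).as_matrix();p=np.array(o["tcp_pos"])
print(o["t"],p.round(4),np.round(o["wrist_force"],1))
a0=np.arctan2(*(p[:2]-c)[::-1])%(2*np.pi);y0=np.arctan2(R[1,1],R[0,1]);a1=np.radians(float(sys.argv[1]));n=int(sys.argv[2]);r=.061
print("ang",np.degrees(a0),"r",np.linalg.norm(p[:2]-c),"yaw y",np.degrees(y0))
for i in range(1,n+1):
    a=a0+(a1-a0)*i/n; d=np.r_[c+r*np.array([np.cos(a),np.sin(a)])-p[:2],0]
    print(np.round(R.T@d*1000).astype(int).tolist(), "turn",round(-((a-np.pi)-y0),2))
E
python3 arc.py 220.5 8
```

```text
4.175 [ 0.5518 -0.0637  0.0338] [0.8 0.6 0.3]
ang 266.17936955474994 r 0.06237104706839218 yaw y 85.65949062235985
[6, 2, 0] turn 0.09
[12, 2, 0] turn 0.19
[18, 4, 0] turn 0.29
[24, 6, 0] turn 0.39
[29, 9, 0] turn 0.49
[34, 12, 0] turn 0.59
[39, 15, 0] turn 0.69
[44, 19, 0] turn 0.79
```

jog_arm([
  [6,1,0,0.09,0],
  [12,2,0,0.19,0],
  [18,4,0,0.29,0],
  [24,6,0,0.39,0],
  [29,9,0,0.49,0],
  [34,12,0,0.59,0],
  [39,15,0,0.69,0],
  [44,19,0,0.79,0],
  [44,19,0,0.79,0],
  [44,19,0,0.79,0],
])

```text
t: 5.42
tcp_pos: [0.5105, -0.042, 0.0343]
eef_rot: [1.314, 2.851, 0.0]
wrist_force: [1.2, -3.8, 2.7]
opening: 0.003
grasp_force: 1.6
```

```bash
python3 - <<'E'
from h import *
f=env.grab_frame("top");cv2.imwrite("pics/t2.png",cv2.resize(f[200:380,230:430],None,fx=3,fy=3,interpolation=2)[:,:,::-1])
f=env.grab_frame("wrist");cv2.imwrite("pics/w2.png",f[:,:,::-1])
E
python3 arc.py 175.5 8
```

```text
5.525 [ 0.5104 -0.0418  0.0342] [ 1.5 -3.3  2.9]
ang 221.50043702247868 r 0.06088940730512567 yaw y 40.45811137664594
[6, 0, 0] turn 0.08
[12, 1, 0] turn 0.18
[18, 2, 0] turn 0.28
[24, 4, 0] turn 0.38
[29, 7, 0] turn 0.48
[35, 10, 0] turn 0.58
[40, 14, 0] turn 0.68
[44, 18, 0] turn 0.78
```

View pics/w2.png

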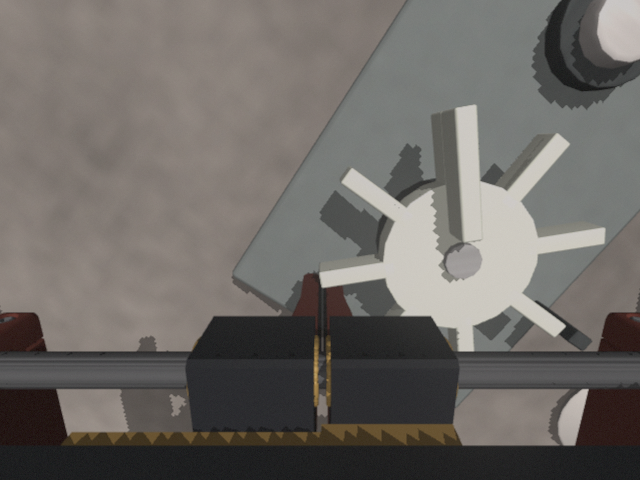

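Hub at (463,260), marker tip at (466,108), tab tips at (345,172), (563,140) and (603,235), with the fingertip behind the tab at (322,275). I'll compute the angles.

```bash
cat > ang.py <<'E'
from h import *
k=cal("wrist");o=env.get_obs()
def rep(hub,mk,tips,btn=None):
    h=atz("wrist",hub,.052,k);a=lambda v:round(float(np.degrees(np.arctan2(v[1],v[0]))),1)
    print("hub",h.round(4),"marker",a(atz("wrist",mk,.067,k)-h),"tabs",[(a(atz("wrist",t,.052,k)-h)) for t in tips])
    if btn:
        b=atz("wrist",btn,.04,k);print("btn",b.round(4),"yaw",a(b-h)-90)
E
python3 - <<'E'
from ang import *
rep((463,260),(466,107),[(345,173),(563,138),(603,235),(322,276)],(625,20))
import cv2
E
```

```text
hub [0.5393 0.0174 0.052 ] marker 141.1 tabs [-175.2, 96.8, 51.4, -132.6]
btn [0.5213 0.1277 0.04  ] yaw 9.299999999999997
```

View pics/t2.png

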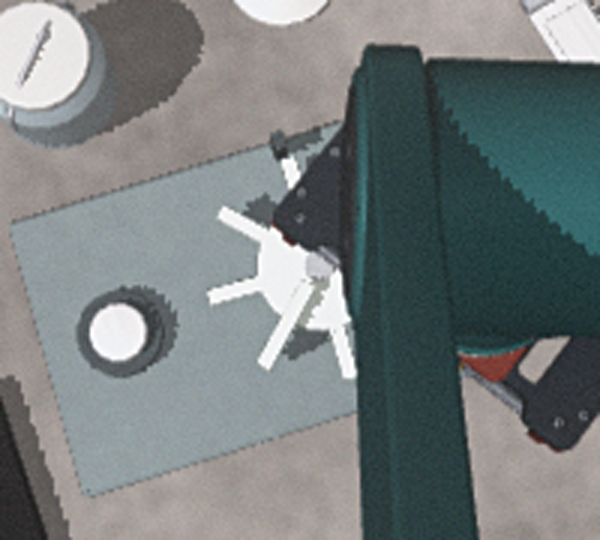

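The wheel has hardly turned: the marker is still about 132° from the pointer. The slab itself slid about 25 mm and rotated about 9°. I'll hold still to see whether the load relaxes, which would mean the wheel is damped and needs a slower push.

jog_arm([
  [0,0,0,0,0],
  [0,0,0,0,0],
  [0,0,0,0,0],
  [0,0,0,0,0],
  [0,0,0,0,0],
  [0,0,0,0,0],
  [0,0,0,0,0],
  [0,0,0,0,0],
])

```text
t: 6.52
tcp_pos: [0.5088, -0.0413, 0.0335]
eef_rot: [-1.318, -2.851, 0.0]
wrist_force: [0.0, -0.3, 0.4]
opening: 0.005
grasp_force: 0.3
```

```bash
python3 - <<'E'
from h import *
f=env.grab_frame("scene");cv2.imwrite("pics/s3.png",cv2.resize(f[150:300,230:430],None,fx=4,fy=4,interpolation=2)[:,:,::-1])
o=env.get_obs();print(o["t"],o["tcp_pos"],o["wrist_force"],o["moment"],o["grasp_force"])
E
```

```text
6.575 [ 0.50891804 -0.04130554  0.03355761] [ 0.71022918 -0.57748897  0.30294649] [-0.13955908  0.00055843  0.04270314] 0.2723484762827866
```

View pics/s3.png

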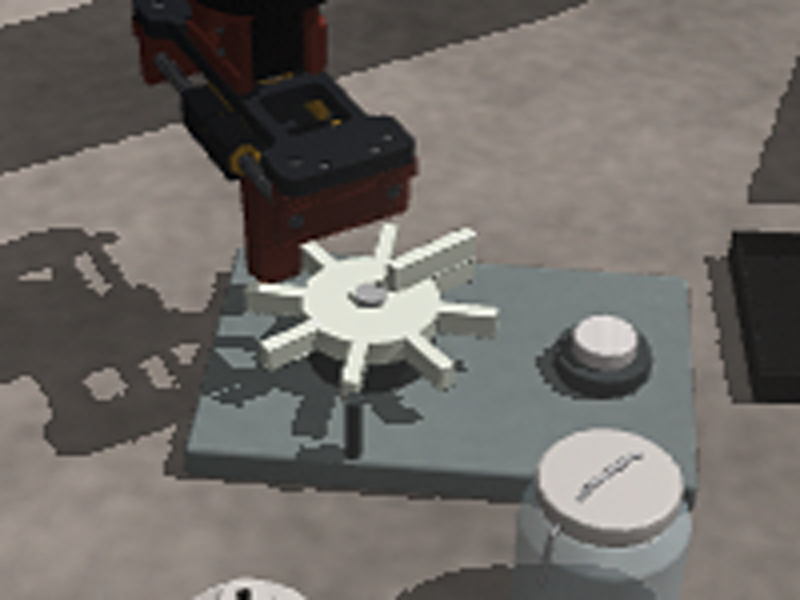

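The force relaxed to about 0.6 N, and the view shows the marker tab still 3 clicks from the pointer. So the wheel is damped and needs slower pushes. I'll write a tracker that fits the wheel and the button in the wrist view.

```bash
cat > track.py <<'E'
import sys
from h import *
from scipy.optimize import minimize
def P(X,k): 
    q=(k[1]@X.T+k[2][:,None]); q=k[0]@q; return (q[:2]/q[2]).T
def smp(m,X,k,lim=300):
    q=P(X,k); v=cv2.remap(m,q[:,:1].astype(np.float32),q[:,1:].astype(np.float32),1)[:,0]
    ok=(q[:,1]<lim)&(q[:,1]>0)&(q[:,0]>0)&(q[:,0]<640); return v,ok
th=np.radians(np.arange(0,360,45))
ins=np.array([[r,w,t] for t in th for r in range(37,61,2) for w in(-3,-1.5,0,1.5,3)])
outs=np.array([[r,w,t] for t in th for r in range(37,61,2) for w in(-8,-7,-6,6,7,8)]+[[r,w,t] for t in th for r in(66,68,70) for w in(-3,0,3)])
def pts(S,x,y,ph,z=.052):
    a=S[:,2]+ph; r=S[:,0]/1e3; w=S[:,1]/1e3
    return np.c_[x+r*np.cos(a)-w*np.sin(a),y+r*np.sin(a)+w*np.cos(a),np.full(len(S),z)]
def run(x0,y0,frame=None,k=None,save=None):
    o=env.get_obs();k=k or cal("wrist");f=frame if frame is not None else env.grab_frame("wrist")
    if save: cv2.imwrite(save,f[:,:,::-1])
    hsv=cv2.cvtColor(f,cv2.COLOR_RGB2HSV);m=((hsv[...,2]>170)&(hsv[...,1]<40)).astype(np.float32);m=cv2.GaussianBlur(m,(5,5),0)
    def cost(p):
        a,oa=smp(m,pts(ins,*p),k);b,ob=smp(m,pts(outs,*p),k)
        return -(a[oa].mean()-b[ob].mean())
    best=min(((cost((x0+i,y0+j,ph)),x0+i,y0+j,ph) for i in np.arange(-.024,.025,.004) for j in np.arange(-.024,.025,.004) for ph in np.radians(np.arange(0,45,4))))
    r=minimize(cost,best[1:],method="Nelder-Mead",options=dict(initial_simplex=np.array(best[1:])+np.array([[0,0,0],[.003,0,0],[0,.003,0],[0,0,.05]])))
    x,y,ph=r.x
    # marker: ridge side/top white at z=.067 beyond the tab
    R=np.array([[q,w,0] for q in range(55,62) for w in(-2,0,2)])
    # button blob
    B=np.array([[q*np.cos(a),q*np.sin(a),0] for q in range(1,16,2) for a in np.arange(0,6.3,.3)])/1e3
    Bo=np.array([[q*np.cos(a),q*np.sin(a),0] for q in(18,19,20) for a in np.arange(0,6.3,.3)])/1e3
    def cb(p):
        a,oa=smp(m,B+[p[0],p[1],.04],k);b,ob=smp(m,Bo+[p[0],p[1],.04],k)
        return -(a[oa].mean()-b[ob].mean()) if oa.sum()>80 else 0
    def bt(y_): return (x+.115*np.cos(y_+np.pi/2),y+.115*np.sin(y_+np.pi/2))
    y_=min(np.radians(np.arange(-10,35,1)),key=lambda q:cb(bt(q)))
    rb=minimize(cb,bt(y_),method="Nelder-Mead",options=dict(initial_simplex=np.array(bt(y_))+np.array([[0,0],[.003,0],[0,.003]])))
    b=rb.x; yaw=np.degrees(np.arctan2(b[1]-y,b[0]-x))-90
    rel=(np.degrees(ph)-yaw+22.5)%45-22.5
    print("t",round(o["t"],2),"tcp",np.round(o["tcp_pos"],4),"F",np.round(o["wrist_force"],1))
    print("hub",np.round([x,y],4),"score",round(-r.fun,2),"btn",b.round(4),"score",round(-rb.fun,2),"dist",round(np.hypot(*(b-[x,y])),4),"yaw",round(yaw,1),"tab phase rel detent",round(rel,1))
    rp=np.array(o["tcp_pos"])[:2]-[x,y];fa=np.degrees(np.arctan2(rp[1],rp[0]))
    print("finger r",round(np.hypot(*rp),4),"ang",round(fa%360,1),"in reminder",round((fa-yaw)%360,1),"moved mm",round(1e3*np.hypot(x-HUB0[0],y-HUB0[1]),1))
    return x,y,yaw,rel
HUB0=(.556,-.0015)
if __name__=="__main__": run(float(sys.argv[1]),float(sys.argv[2]),save=sys.argv[3] if len(sys.argv)>3 else None)
E
python3 - <<'E'
from track import *
z=np.load("w1.npz");run(.556,-.001,cv2.imread("pics/w1.png")[:,:,::-1].copy(),(z["K"],z["R"],z["t"]))
run(.54,.017)
E
```

```text
t 6.58 tcp [ 0.5089 -0.0413  0.0336] F [ 0.7 -0.6  0.3]
hub [ 0.5561 -0.0012] score 0.79 btn [0.5204 0.1074] score 0.92 dist 0.1143 yaw 18.2 tab phase rel detent -0.8
finger r 0.0619 ang 220.4 in reminder 202.2 moved mm 0.3
t 6.58 tcp [ 0.5089 -0.0413  0.0336] F [ 0.7 -0.6  0.3]
hub [0.5391 0.019 ] score 0.72 btn [0.5222 0.1311] score 0.95 dist 0.1134 yaw 8.6 tab phase rel detent -5.1
finger r 0.0674 ang 243.4 in reminder 234.8 moved mm 26.5
```

```bash
python3 - <<'E'
from h import *
print([atz("top",u,.018)[:2].round(3).tolist() for u in((232,326),(250,397),(130,364))],"jar",atz("top",(243,218),.09)[:2].round(3))
hub=np.array([.539,.019]);y=np.radians(8.6)
ex=np.array([np.cos(y),np.sin(y)]);ey=np.array([-ex[1],ex[0]])
for s in(160,173,180): print(s,(hub+ey*s/1e3).round(3))
o=env.get_obs();R=Rn.from_rotvec(o["eef_rot"]).as_matrix();p=np.array(o["tcp_pos"])
print("corners",(hub+ey*.16-ex*.08).round(3),(hub+ey*.16+ex*.08).round(3))
print("yaw tool y",np.degrees(np.arctan2(R[1,1],R[0,1])),"q",np.round(o["q"],2))
for s,z in((182,.14),(182,.01),(150,.01)):
    print(s,(R.T@(np.r_[hub+ey*s/1e3,z]-p)*1000).round())
E
```

```text
[[0.513, 0.197], [0.395, 0.185], [0.483, 0.371]] jar [0.673 0.142]
160 [0.515 0.177]
173 [0.513 0.19 ]
180 [0.512 0.197]
corners [0.436 0.165] [0.594 0.189]
yaw tool y 40.3947478631613 q [-0.22  0.49  1.89 -0.    0.76 -0.92]
182 [ 181.  158. -106.]
182 [181. 158.  24.]
150 [154. 141.  24.]
```

A push on the +x/+y side of the wheel moves any sliding back towards the start. So I lift out, re-insert in the gap at reminder angle 67.5° and push slowly.

jog_arm([
  [-3,0,-10,0,0],
  [-3,0,-30,0,0],
  [0,0,-51,0,0],
  [20,37,-51,-0.16,0],
  [41,74,-51,-0.32,0],
  [62,111,-51,-0.48,0],
  [62,111,-51,-0.62,0],
  [62,111,-51,-0.62,0],
  [62,111,-51,-0.62,0],
])

```text
t: 7.75
tcp_pos: [0.5534, 0.0774, 0.0849]
eef_rot: [-0.39, -3.117, 0.0]
wrist_force: [1.0, 0.3, -0.2]
opening: 0.006
grasp_force: 0.0
```

```bash
python3 - <<'E'
from track import *
x,y,yaw,rel=run(.54,.018,save="pics/w3.png")
o=env.get_obs();R=Rn.from_rotvec(o["eef_rot"]).as_matrix();p=np.array(o["tcp_pos"])
print("yaw y",np.degrees(np.arctan2(R[1,1],R[0,1])))
a=np.radians(yaw+67.5);print((R.T@(np.r_[x+.061*np.cos(a),y+.061*np.sin(a),.034]-p)*1000).round(1), "turn",-(a-np.arctan2(R[1,1],R[0,1])))
E
```

```text
t 7.75 tcp [0.5534 0.0774 0.0849] F [ 1.   0.3 -0.2]
hub [0.5375 0.0161] score 0.79 btn [0.5238 0.1316] score 0.93 dist 0.1162 yaw 6.8 tab phase rel detent -0.6
finger r 0.0633 ang 75.4 in reminder 68.6 moved mm 25.6
yaw y 75.75037945100779
[-1.2 -2.2 50.9] turn 0.026010757691262265
```

jog_arm([
  [-1,-2,15,0,0],
  [-1,-2,30,0,0],
  [-1,-2,42,0,0],
  [-1,-2,51,0,0],
  [-1,-2,51,0,0],
  [-4,-2,51,0.05,0],
  [-7,-2.3,51,0.1,0],
  [-8.3,-2.4,51,0.12,0],
  [-9.5,-2.6,51,0.14,0],
  [-10.7,-2.8,51,0.16,0],
  [-11.9,-3,51,0.18,0],
  [-13.1,-3.2,51,0.2,0],
  [-14.3,-3.5,51,0.22,0],
  [-15.5,-3.8,51,0.24,0],
  [-16.7,-4.1,51,0.26,0],
  [-17.9,-4.4,51,0.28,0],
  [-19,-4.7,51,0.3,0],
])

```text
t: 9.93
tcp_pos: [0.5709, 0.0686, 0.0337]
eef_rot: [0.849, 3.025, -0.0]
wrist_force: [-0.5, 0.7, 0.2]
opening: 0.006
grasp_force: 0.4
```

```bash
python3 track.py .539 .015 pics/w4.png
```

```text
t 9.93 tcp [0.5709 0.0686 0.0337] F [-0.5  0.7  0.2]
hub [0.5359 0.0143] score 0.78 btn [0.5239 0.1321] score 0.93 dist 0.1184 yaw 5.8 tab phase rel detent -9.4
finger r 0.0645 ang 57.1 in reminder 51.3 moved mm 25.6
```

The slow push works: the wheel has turned 9° at about 1 N and the slab stayed put. Continuing.

jog_arm([
  [-1.9,0,0,0.03,0],
  [-3.7,-0.1,0,0.06,0],
  [-5.6,-0.3,0,0.09,0],
  [-7.4,-0.4,0,0.12,0],
  [-9.3,-0.7,0,0.15,0],
  [-11.1,-1,0,0.18,0],
  [-12.9,-1.4,0,0.21,0],
  [-14.7,-1.8,0,0.24,0],
  [-16.5,-2.2,0,0.27,0],
  [-18.3,-2.8,0,0.3,0],
  [-20.1,-3.3,0,0.33,0],
  [-21.8,-4,0,0.36,0],
  [-23.6,-4.7,0,0.39,0],
  [-25.3,-5.4,0,0.42,0],
  [-25.3,-5.4,0,0.42,0],
  [-25.3,-5.4,0,0.42,0],
])

```text
t: 11.98
tcp_pos: [0.5897, 0.0508, 0.0337]
eef_rot: [1.459, 2.782, -0.0]
wrist_force: [0.4, 0.3, -0.2]
opening: -0.001
grasp_force: 0.1
```

```bash
python3 track.py .539 .015 pics/w5.png
```

```text
t 11.97 tcp [0.5897 0.0508 0.0337] F [ 0.4  0.3 -0.2]
hub [0.5362 0.0168] score 0.91 btn [0.525  0.1323] score 0.93 dist 0.1161 yaw 5.6 tab phase rel detent 0.4
finger r 0.0634 ang 32.5 in reminder 26.9 moved mm 26.9
```

View pics/w5.png

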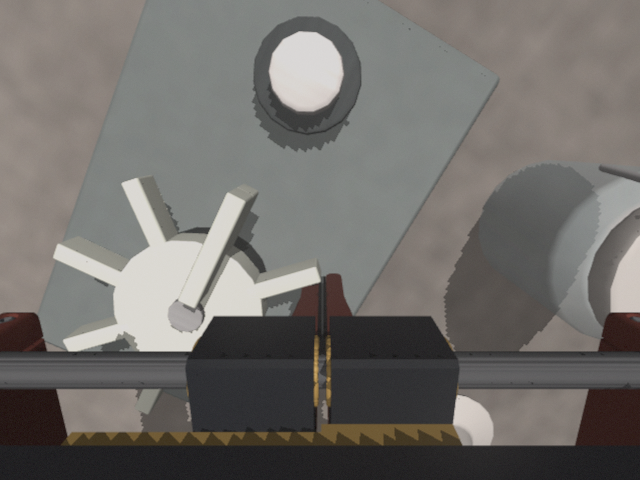

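The marker ridge, at (243,190), now points towards the button, so one click is done and two remain. I'll re-insert for the second stroke. A slightly brisker start will ease the slab back towards where it began.

jog_arm([
  [0,0,-20,0,0],
  [0,0,-40,0,0],
  [10,-4,-40,-0.17,0],
  [20,-8,-40,-0.34,0],
  [30,-12,-40,-0.51,0],
  [40,-16,-40,-0.67,0],
  [40,-16,-40,-0.67,0],
  [40,-16,-40,-0.67,0],
  [40,-16,-20,-0.67,0],
  [40,-16,-8,-0.67,0],
  [40,-16,0,-0.67,0],
  [40,-16,0,-0.67,0],
])

```text
t: 13.52
tcp_pos: [0.5534, 0.0746, 0.033]
eef_rot: [-0.464, -3.106, 0.0]
wrist_force: [0.5, -0.7, 0.4]
opening: 0.005
grasp_force: 0.0
```

```bash
python3 track.py .539 .015 pics/w6.png
```

```text
t 13.53 tcp [0.5534 0.0746 0.033 ] F [ 0.5 -0.7  0.4]
hub [0.5391 0.0141] score 0.88 btn [0.5241 0.13  ] score 0.93 dist 0.1169 yaw 7.4 tab phase rel detent -4.6
finger r 0.0621 ang 76.7 in reminder 69.3 moved mm 23.0
```

jog_arm([
  [-3,0,0,0.05,0],
  [-6,-0.3,0,0.1,0],
  [-10.5,-0.9,0,0.17,0],
  [-15,-1.9,0,0.25,0],
  [-19.5,-3.2,0,0.32,0],
  [-19.5,-3.2,0,0.32,0],
  [-19.5,-3.2,0,0.32,0],
  [-19.5,-3.2,0,0.32,0],
])

```text
t: 14.58
tcp_pos: [0.5713, 0.066, 0.0338]
eef_rot: [0.951, 2.994, -0.0]
wrist_force: [-0.5, 1.0, 0.4]
opening: 0.001
grasp_force: 0.2
```

```bash
python3 track.py .545 .012 pics/w7.png
```

```text
t 14.57 tcp [0.5713 0.066  0.0338] F [-0.5  1.   0.4]
hub [0.5384 0.0143] score 0.93 btn [0.5249 0.1301] score 0.93 dist 0.1165 yaw 6.7 tab phase rel detent -13.9
finger r 0.0613 ang 57.5 in reminder 50.8 moved mm 23.7
```

jog_arm([
  [-2.5,0,0,0.04,0],
  [-5,-0.2,0,0.08,0],
  [-7.4,-0.4,0,0.12,0],
  [-9.9,-0.8,0,0.16,0],
  [-12.3,-1.2,0,0.2,0],
  [-14.7,-1.8,0,0.24,0],
  [-17.1,-2.4,0,0.28,0],
  [-19.5,-3.1,0,0.32,0],
  [-21.8,-4,0,0.36,0],
  [-24.1,-4.9,0,0.4,0],
  [-24.1,-4.9,0,0.4,0],
  [-24.1,-4.9,0,0.4,0],
])

```text
t: 16.12
tcp_pos: [0.5882, 0.048, 0.0336]
eef_rot: [-1.527, -2.745, 0.0]
wrist_force: [0.1, 0.1, -0.7]
opening: 0.008
grasp_force: 0.2
```

```bash
python3 track.py .54 .014 pics/w8.png
```

```text
t 16.12 tcp [0.5882 0.048  0.0336] F [ 0.1  0.1 -0.7]
hub [0.5364 0.0139] score 0.88 btn [0.526  0.1307] score 0.93 dist 0.1173 yaw 5.1 tab phase rel detent -2.6
finger r 0.062 ang 33.4 in reminder 28.3 moved mm 24.9
```

jog_arm([
  [0,0,-25,0,0],
  [0,0,-52,0,0],
  [0,0,-52,0,0],
  [10,-4,-52,-0.18,0],
  [20,-8,-52,-0.36,0],
  [30,-11,-52,-0.54,0],
  [39,-15,-52,-0.72,0],
  [39,-15,-52,-0.73,0],
  [39,-15,-52,-0.73,0],
])

```text
t: 17.3
tcp_pos: [0.555, 0.0731, 0.0851]
eef_rot: [-0.452, -3.108, 0.0]
wrist_force: [-0.1, -0.4, 0.8]
opening: 0.005
grasp_force: 0.0
```

```bash
python3 track.py .54 .014 pics/w9.png
```

```text
t 17.3 tcp [0.555  0.0731 0.0851] F [-0.1 -0.4  0.8]
hub [0.538 0.017] score 0.83 btn [0.5245 0.1302] score 0.93 dist 0.1141 yaw 6.8 tab phase rel detent -0.6
finger r 0.0586 ang 73.2 in reminder 66.3 moved mm 25.8
```

View pics/w9.png

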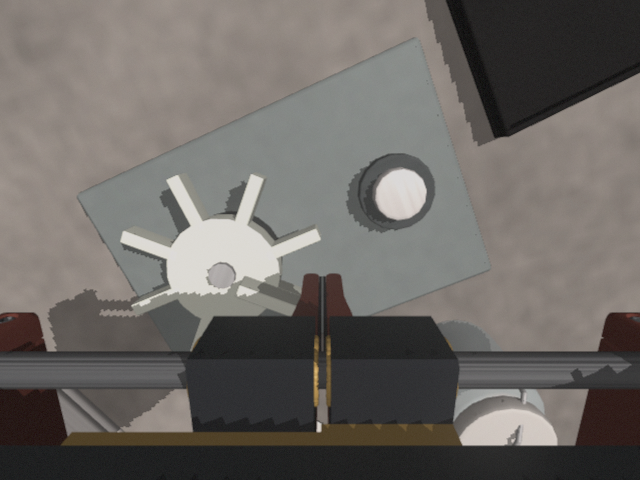

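The marker ridge is in shade near (270,300), about 45° from the button direction on the pointer side. One click is left, so I'll do the last stroke.

jog_arm([
  [0,1,15,0,0],
  [0,1,30,0,0],
  [0,1,42,0,0],
  [0,1,51,0,0],
  [0,1,51,0,0],
  [-3,1,51,0.05,0],
  [-6,0.7,51,0.1,0],
  [-8.5,0.4,51,0.14,0],
  [-11,0,51,0.18,0],
  [-13.4,-0.5,51,0.22,0],
  [-15.8,-1.1,51,0.26,0],
  [-18.2,-1.7,51,0.3,0],
  [-18.2,-1.7,51,0.3,0],
])

```text
t: 18.98
tcp_pos: [0.5724, 0.0665, 0.035]
eef_rot: [0.907, 3.007, 0.0]
wrist_force: [0.1, 0.7, 0.9]
opening: 0.004
grasp_force: 0.2
```

```bash
python3 track.py .54 .014 pics/w10.png
```

```text
t 18.98 tcp [0.5724 0.0665 0.035 ] F [0.1 0.7 0.9]
hub [0.5378 0.0175] score 0.97 btn [0.5238 0.1319] score 0.93 dist 0.1153 yaw 7.0 tab phase rel detent -11.7
finger r 0.0599 ang 54.7 in reminder 47.8 moved mm 26.4
```

jog_arm([
  [-2.5,0,0,0.04,0],
  [-5,-0.2,0,0.08,0],
  [-7.4,-0.4,0,0.12,0],
  [-9.9,-0.8,0,0.16,0],
  [-12.3,-1.2,0,0.2,0],
  [-14.7,-1.8,0,0.24,0],
  [-17.1,-2.4,0,0.28,0],
  [-19.5,-3.1,0,0.32,0],
  [-21.8,-4,0,0.36,0],
  [-21.8,-4,0,0.36,0],
  [-21.8,-4,0,0.36,0],
  [-21.8,-4,0,0.36,0],
])

```text
t: 20.52
tcp_pos: [0.588, 0.0511, 0.0347]
eef_rot: [1.431, 2.797, -0.0]
wrist_force: [0.4, -0.2, 0.1]
opening: 0.004
grasp_force: 0.4
```

```bash
python3 track.py .54 .014 pics/w11.png
```

```text
t 20.52 tcp [0.588  0.0511 0.0347] F [ 0.4 -0.2  0.1]
hub [0.5379 0.0175] score 0.97 btn [0.5239 0.1317] score 0.93 dist 0.115 yaw 7.0 tab phase rel detent 1.1
finger r 0.0603 ang 33.8 in reminder 26.8 moved mm 26.3
```

jog_arm([
  [0,0,-20,0,0],
  [0,0,-50,0,0],
  [0,0,-50,0,0],
  [26,-1,-50,0,0],
  [52,-2,-50,0,0],
  [78,-4,-50,0,0],
  [103,-5,-50,0,0],
  [103,-5,-50,0,0],
  [103,-5,-50,0,0],
])

```text
t: 21.7
tcp_pos: [0.5231, 0.1321, 0.0843]
eef_rot: [-1.429, -2.797, 0.001]
wrist_force: [0.4, 0.2, 0.1]
opening: 0.005
grasp_force: 0.0
```

```bash
python3 - <<'E'
from h import *
o=env.get_obs();print(o["t"],o["tcp_pos"],o["wrist_force"])
f=env.grab_frame("scene");cv2.imwrite("pics/s12.png",cv2.resize(f[150:300,230:430],None,fx=4,fy=4,interpolation=2)[:,:,::-1])
E
```

```text
21.7 [0.52308273 0.13211813 0.08430193] [0.41134197 0.15863381 0.07933261]
```

View pics/s12.png

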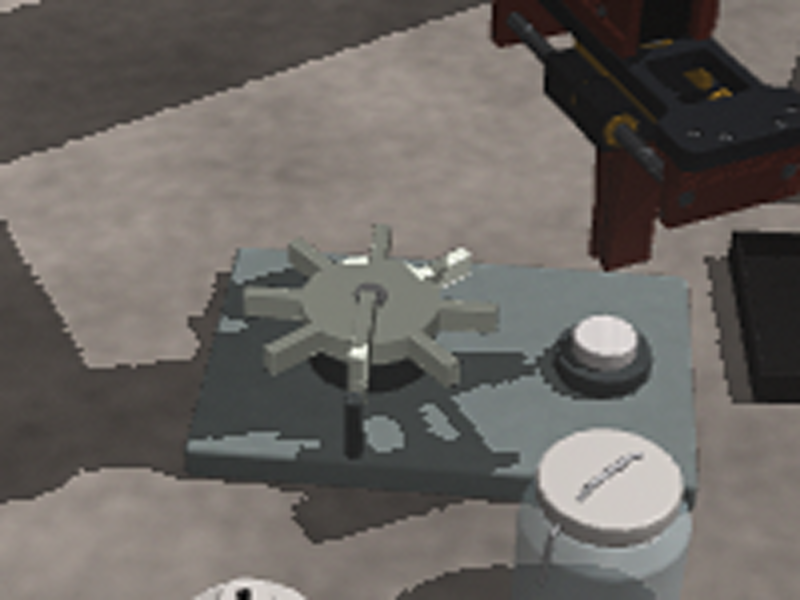

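The ridge, from (370,300) to (358,370), now lines up with the pointer post at (353,430). I'll press the button gently and release it.

jog_arm([
  [0,0,20,0,0],
  [0,0,36,0,0],
  [0,0,42,0,0],
  [0,0,45,0,0],
  [0,0,47,0,0],
  [0,0,49,0,0],
  [0,0,51,0,0],
  [0,0,52,0,0],
  [0,0,53,0,0],
  [0,0,53,0,0],
  [0,0,53,0,0],
])

```text
t: 23.12
tcp_pos: [0.5236, 0.1315, 0.0339]
eef_rot: [1.43, 2.796, -0.0]
wrist_force: [-7.6, -2.4, 26.1]
opening: 0.004
grasp_force: 13.3
```

jog_arm([
  [0,0,-3,0,0],
  [0,0,-6,0,0],
  [0,0,-15,0,0],
  [0,0,-40,0,0],
  [0,0,-70,0,0],
  [0,0,-100,0,0],
  [0,0,-100,0,0],
  [0,0,-100,0,0],
])

```text
t: 24.12
tcp_pos: [0.5235, 0.1318, 0.1312]
eef_rot: [-1.431, -2.797, 0.0]
wrist_force: [0.1, 0.8, -0.1]
opening: 0.004
grasp_force: 0.0
```

```bash
python3 track.py .54 .014 pics/w13.png
```

```text
t 24.12 tcp [0.5235 0.1318 0.1312] F [ 0.1  0.8 -0.1]
hub [ 0.516 -0.01 ] score nan btn [0.5    0.1039] score 0.0 dist 0.115 yaw 8.0 tab phase rel detent -8.0
finger r 0.142 ang 87.0 in reminder 79.0 moved mm 40.9track.py:21: RuntimeWarning: Mean of empty slice.
  return -(a[oa].mean()-b[ob].mean())
  ret = ret.dtype.type(ret / rcount)
```

View pics/w13.png

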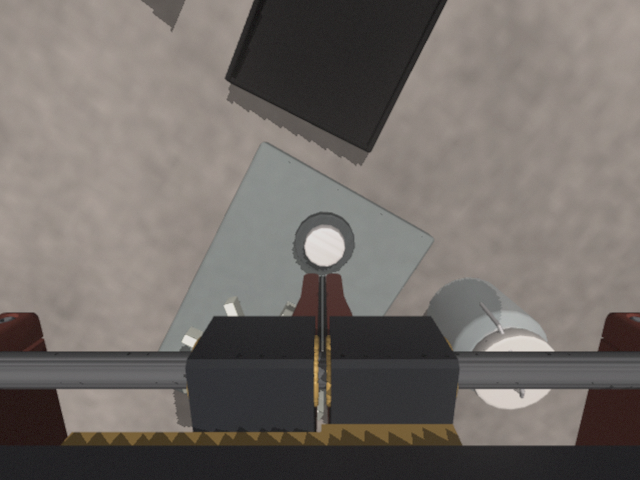

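The button at (325,246) is clear and up, but the wheel is hidden. I'll go back to the first viewing pose for a like-for-like check.

jog_arm([
  [-35,-18,-29,-0.15,0],
  [-70,-37,-29,-0.3,0],
  [-105,-55,-29,-0.45,0],
  [-140,-74,-29,-0.6,0],
  [-173,-92,-29,-0.75,0],
  [-173,-92,-29,-0.87,0],
  [-173,-92,-29,-0.87,0],
  [-173,-92,-29,-0.87,0],
  [-173,-92,-29,-0.87,0],
])

```text
t: 25.3
tcp_pos: [0.55, -0.0619, 0.1604]
eef_rot: [-0.12, -3.139, -0.0]
wrist_force: [0.2, -0.1, 0.9]
opening: 0.003
grasp_force: 0.0
```

```bash
python3 - <<'E'
from track import *
x,y,yaw,rel=run(.54,.014)
print("vs w1", np.hypot(x-.5561,y+.0012)*1e3)
E
```

```text
t 25.3 tcp [ 0.55   -0.0619  0.1604] F [ 0.2 -0.1  0.9]
hub [0.5375 0.0177] score 0.83 btn [0.5244 0.1307] score 0.92 dist 0.1138 yaw 6.6 tab phase rel detent 0.5
finger r 0.0806 ang 278.9 in reminder 272.3 moved mm 26.7
vs w1 26.50679832331326
```

```bash
python3 -c "
from workcell import env
print(env.sign_off())"
```

```text
the job is handed in; nothing more can be done
None
```

I set the marker tab at the pointer in three clockwise clicks, then pressed the button fully down and saw it come back up. My first push, too fast, slid the reminder about 26.5 mm (limit 30 mm); the job is handed in, but no verdict came back.

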